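Close the balance's draught shield and tare

ROBOT

A 6-joint arm with a two-finger parallel gripper is mounted at the origin on a cart in front of the work surface, level with it; the furniture and walls round the work are solid. World frame = base frame: x ahead of the robot, y to its left, z up, the work surface at z = 0. Lengths are in m, angles in rad, forces in N, time in s.
With the tool pointing down it reaches from about 0.25 to 0.8 m from the base axis. Payload 3.9 kg.
Tool frame: the origin (TCP) lies on the centre line of the jaws, within the pads' length; the fingertips stand 25 mm ahead of it and the grasp point (between the pads) lies 6 mm ahead of it; z points along the fingers, y is the line along which they close (so a half turn about z gives the same grasp; the last joint's range is limited). The gripper opens to 85 mm and grips with 20 to 120 N. Pads are 22 mm wide; open, the fingers measure 114 mm over their backs; the gripper's body (76 mm by 85 mm) begins 54 mm behind the grasp point. The pads swing forward as they close: fully open they stand 13 mm farther back than shut.
Start: joints at [1.186, 0.26, -0.138, 1.173, 0, 1.571], TCP at [0.197, 0.487, 0.256] pointing down, gripper open.
Joint ranges: [-2.78, 2.78], [-0.83, 1.72], [-1.28, 1.37], [-1.9, 2.12], [-1.57, 1.48], [-3.14, 3.14]. Speed limits (rad/s): [2.57, 2.57, 3.14, 3.14, 3.14, 3.14].

INTERFACE

Orientations are given as a unit quaternion [w, x, y, z].
In Python, from bench import manip gives the robot as it stands.
- The arm moves only by the tool servo_tool, never from a script. Its argument "commands" is a list of rows, each an object of numbers: "hand": the opening, from -1 (shut) to 1 (fully open); "x", "y", "z": the shift along the tool's x, y, z in m; "turn": the turn about the tool's z in rad. A call has exactly 5 rows; each row shifts and turns the commanded pose from where the row before left it, along the tool's axes as they then stand; what a row does not reach is not made up. A row lasts 1/12 s, in which the tool goes at most 41.7 mm and 7.16 degrees, less where a joint would pass 70% of its speed; a pose out of reach is approached as far as the arm can. A call is refused whole if a number of a shift passes 0.0417 or a number of a turn 0.125, either way. A call with a gripper value outside its range is refused whole. The fingers move at their own pace and stop on an object; "grip_force" is the grip in N (left out, the last holds). Time passes only in rows, so rows that do not move let the fingers close, or fill a call up. It gives the time, the measured TCP pose, the force, the opening and the grip force at its end, in the units of the state.
- manip.state(): the state, without advancing time (a new reading comes with each control period).
- manip.camera(name): name is "side" or "top"; returns (picture, depth): 420x560x3 uint8, red, green, blue; 420x560 float32, m along the optical axis (not along the pixel's ray), 0 where there is no reading.
- manip.camera_params(name): a dict with "K" (3x3 intrinsics, pixels), "k1" (the pictures are not rectified: a ray, as slopes to the right and down, at radius r is drawn at 1 + k1 r^2 times it, then the intrinsics apply), "extrinsics" (4x4, takes a point from camera to world coordinates). Camera axes: x right, y up, looking along -z (the intrinsics and any distortion apply to the point x, -y, -z); pixel columns grow to the right and rows downward; lengths in m; the calibration is good to about 2 mm. A picture is of the moment at which its call begins. camera_params takes no time and is no camera call.
- manip.finish_job(): hands the job in; it is judged then, once.
The state is a dict: "time_s": time; "q": joint angles; "joint_vel": joint speeds; "effort": joint torques, N m; "tcp_pos": TCP position; "ee_rot": TCP orientation; "ft_force": force on the tool from outside, world axes, zero at the start; "moment": the same for the moment, N m; "gripper_width": finger opening in m; "finger_force": force on a finger pad.
Only numpy, scipy, OpenCV 4.12 (cv2) and the standard library are available. Lean on these libraries where they do the work, as an engineer would, in place of code of your own. Each camera call takes 0.05 s, during which the arm holds its last target. There are 200 camera calls.

TASK

The empty sample cup is already on the balance. Push the draught-shield lid fully shut by its black lip so that no draught reaches the pan, then press the blue tare key down lightly and let it spring back. Do not press the other keys, and leave the cup on the pan and everything standing round the balance as they are.

Things in the scene. Friction and masses are not known exactly. Their poses are not given: they have to be found in the camera images.
- balance: White bench balance, fixed, 300 mm deep (x), 200 wide (y). Origin on the worktop under its centre; x points from its front (control panel, towards the robot) to its rear, y to its left, z up. Panel: x -0.148 to -0.063, rising rearward at 0.2 rad from z 0.028 to 0.046. Behind it a glass chamber (x -0.063 to 0.083, y +-0.096, rims up to z 0.115) round the pan, then a housing up to z 0.106.
- lid (a joint): Position of the flat glass lid on the chamber, 146 x 162 x 5 mm, top face at z 0.1125 of the balance: 0 = fully shut (end stop), grows along the balance's +x (rearward) as it opens, up to 0.085 m. It stays where it is left; sliding friction about 1 N.
- lid_lip (a point): On the upright rear face of the lid's black push lip, at mid length, 10 mm above the lid's top face. The lip is 90 mm long (along the balance's y), 19 mm high and slopes off to the front over 20 mm. Its rear face looks to the balance's +x: push on it towards -x to shut the lid. Behind it lie 73 mm of free flat glass. Lid shut: this point is at x 0.010, y 0, z 0.1225 of the balance.
- tare_key (a joint): Travel of the blue tare key (the only blue one; white double bar on it): 0 = up, 0.004 m = fully down. Spring: starts to move at 1 N, fully down at 3 N; it springs back by itself. It moves along the panel's normal (0.2 rad from vertical).
- tare_key_top (a point): Centre of the top face of the blue tare key, second from the right seen from the front. The key is 16 mm (x) by 24 mm (y) and stands 5.7 mm above the panel; its top is about 38 mm above the worktop. The four keys stand in a row along the balance's y, 44 mm apart: y 0.066, 0.022, -0.022 (tare), -0.066.
- power_key (a joint): Travel of the grey power key (leftmost, y 0.066), 0 = up, 0.004 m = down; same spring. Not to be pressed.
- menu_key (a joint): Travel of the grey menu key (second from the left, y 0.022), 0 = up, 0.004 m = down. Not to be pressed.
- print_key (a joint): Travel of the grey print key (rightmost, y -0.066), 0 = up, 0.004 m = down. Not to be pressed.
- pan: Round steel weighing pan, 90 mm across, inside the glass chamber; origin under its centre, top face 7.5 mm above the origin (z 0.0535 of the balance). Not to be touched.
- sample_cup: Empty white sample cup, 20 mm across, 24 mm high, standing loose on the pan; origin at the centre of its underside. Not to be touched.
- reagent_bottle: White capped reagent bottle with a blue band, 40 mm across, 85 mm high, loose, beside the balance; origin at the centre of its underside.
- screw_jar: White screw-top jar with a blue band, 41 mm across, 58 mm high, loose, beside the balance; origin at the centre of its underside.
- spare_cup: Spare white sample cup, 20 mm across, 24 mm high, loose on the worktop beside the balance; origin at the centre of its underside.
- forceps: Steel forceps, 130 mm long (y) x 14 mm x 8 mm high, loose, flat on the worktop beside the balance; origin under its middle.

How it is judged:
By the outcome, as a careful person would: the job done as asked, in the order asked, and still so for the second after the job is handed in, with the robot touching nothing.
It also fails if it takes over 40 s, if anything falls off the work surface, if the arm or the gripper's body presses on something with over 40 N, if the wrist force passes 120 N, or if a joint passes its speed limit or range.

## Working session

There is one attempt and no reset: what is moved stays moved. The work goes in short steps, Python scripts to look and compute and a tool call to move; the robot and the scene stay as the last step left them, time stands still between calls to the robot, and variables do not carry over. Pictures are saved under pics/ and viewed, at most 10 in all, crops included, and the job is handed in when it is done.

Besides the shell and the picture viewer there is one more tool, called after "Emit:" in YAML: its name, and indented under it one key for each argument. servo_tool: Moves the arm, as the interface text tells. Its arguments: {"type":"object","properties":{"commands":{"type":"array"},"grip_force":{"type":"number"}},"required":["commands"]}

```bash
mkdir -p pics; cat > h.py <<'E'
import numpy as np,cv2
from bench import manip
def snap(n,tag):
    p,d=manip.camera(n); cv2.imwrite(f'pics/{tag}.png',p[:,:,::-1]); np.savez(f'pics/{tag}.npz',p=p,d=d); return p,d
def ray(n,uv):
    c=manip.camera_params(n);K=np.array(c['K']);T=np.array(c['extrinsics'])
    s=cv2.undistortPoints(np.array(uv,float).reshape(-1,1,2),K,np.array([c['k1'],0,0,0.])).reshape(-1,2)
    v=np.c_[s[:,0],-s[:,1],-np.ones(len(s))]@T[:3,:3].T
    return T[:3,3],v
def onz(n,uv,z):
    o,v=ray(n,uv); return o+v*((z-o[2])/v[:,2])[:,None]
def bydepth(n,uv,d):
    o,v=ray(n,uv); return o+v*np.asarray(d)[:,None]
E
python3 - <<'E'
from h import *
for n in('top','side'):
    snap(n,n+'0'); c=manip.camera_params(n); print(n,c['k1'],np.round(c['K'],1).tolist(),np.round(c['extrinsics'],3).tolist())
print(manip.state())
E
```

```text
top -0.05721989303296283 [[400.2, 0.0, 278.9], [0.0, 400.2, 203.2], [0.0, 0.0, 1.0]] [[0.021, 0.984, -0.179, 0.379], [-1.0, 0.02, -0.009, 0.04], [-0.006, 0.18, 0.984, 0.959], [0.0, 0.0, 0.0, 1.0]]
side -0.013849477456518676 [[512.7, 0.0, 285.0], [0.0, 512.7, 211.3], [0.0, 0.0, 1.0]] [[-0.944, 0.219, -0.246, 0.292], [-0.329, -0.646, 0.689, 0.665], [-0.008, 0.731, 0.682, 0.712], [0.0, 0.0, 0.0, 1.0]]
{'time_s': 0.1, 'q': array([ 1.18596454e+00,  2.60625663e-01, -1.39223068e-01,  1.17270155e+00,
        1.16987245e-05,  1.57078118e+00]), 'joint_vel': array([ 0.00025082, -0.0019631 ,  0.00323122,  0.00054714, -0.00210305,
        0.00068164]), 'effort': array([-2.33304490e-04, -4.06510234e+01,  2.54527241e+01,  1.01176644e-02,
       -7.64650508e-05,  1.10598783e-06]), 'tcp_pos': array([0.19687341, 0.48608495, 0.25555068]), 'ee_rot': array([-1.73452525e-04,  1.91223255e-01,  9.81546177e-01, -8.59670680e-04]), 'ft_force': array([ 0.43062611,  0.50160531, -0.98343185]), 'moment': array([-0.00163544, -0.00163622,  0.02873277]), 'finger_force': 0.0, 'gripper_width': 0.08561047873983031}
```

View pics/top0.png

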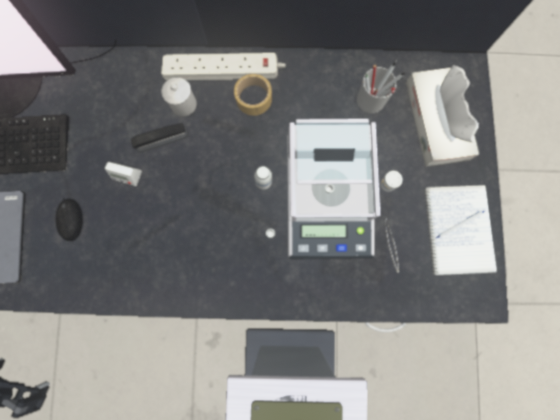

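View pics/side0.png

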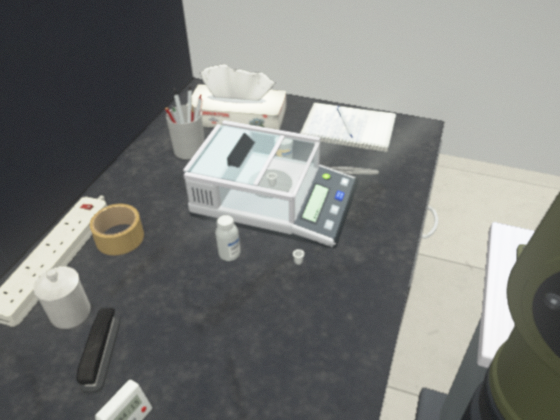

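The top view shows the balance with a slight yaw, the black lip around (334,155), the blue key at (341,248), the jar at (392,181), the forceps at (393,247) and the bottle at (263,177). In the side view the lip is at (240,150) and the key at (340,196). The lid is well open.

```bash
python3 - <<'E'
from h import *
R={}
for n,bl,lp in(('top',(330,238,355,258),(305,140,365,170)),('side',(328,186,352,206),(222,128,262,172))):
    p=np.load(f'pics/{n}0.npz')['p'].astype(int)
    def comp(m,b):
        mm=np.zeros(m.shape,np.uint8);mm[b[1]:b[3],b[0]:b[2]]=m[b[1]:b[3],b[0]:b[2]]
        k,l,s,c=cv2.connectedComponentsWithStats(mm);i=1+np.argmax(s[1:,4]);return l==i,c[i],s[i]
    m,c,s=comp((p[:,:,2]-p[:,:,0]>60),bl);print(n,'blue',c,s,onz(n,[c],.038).round(4))
    m,c2,s=comp(p.max(2)<75,lp);print(n,'lip',c2,s)
    ys,xs=np.nonzero(m);bx=cv2.boxPoints(cv2.minAreaRect(np.c_[xs,ys].astype(np.float32)));print(bx.round(1).tolist());print(onz(n,bx,.1315).round(4).tolist());print(onz(n,bx,.1125).round(4).tolist())
    p8=p.astype(np.uint8)[:,:,::-1]
p=np.load('pics/top0.npz')['p'];d=np.load('pics/top0.npz')['d']
# keys row: grey keys; chamber corners
a=cv2.resize(p[110:270,275:415,::-1],None,fx=4,fy=3.75,interpolation=cv2.INTER_CUBIC);cv2.imwrite('pics/crop.png',a)
p=np.load('pics/side0.npz')['p']
cv2.imwrite('pics/crop2.png',cv2.resize(p[110:250,180:380,::-1],None,fx=4,fy=4,interpolation=cv2.INTER_CUBIC))
E
```

```text
top blue [341.  247.5] [336 244  11   8  84] [[ 0.4468 -0.096   0.038 ]]Traceback (most recent call last):
  File "<stdin>", line 9, in <module>
  File "<stdin>", line 7, in comp
    return _wrapfunc(a, 'argmax', axis=axis, out=out, **kwds)
    return bound(*args, **kwds)
ValueError: attempt to get argmax of an empty sequence
```

```bash
python3 - <<'E'
from h import *
t=np.load('pics/top0.npz')['p'];s=np.load('pics/side0.npz')['p']
cv2.imwrite('pics/crop.png',cv2.resize(t[110:270,275:415,::-1],None,fx=4,fy=3.75,interpolation=cv2.INTER_CUBIC))
cv2.imwrite('pics/crop2.png',cv2.resize(s[110:250,180:380,::-1],None,fx=4,fy=4,interpolation=cv2.INTER_CUBIC))
for n,p,bl,lp in(('top',t,(330,238,355,258),(305,140,365,170)),('side',s,(328,186,352,206),(222,128,262,172))):
    p=p.astype(int)
    print(n,'lipmin',p[lp[1]:lp[3],lp[0]:lp[2]].max(2).min())
    for nm,m,b,zs in(('blue',p[:,:,2]-p[:,:,0]>50,bl,[.038]),('lip',p.max(2)<115,lp,[.1315,.1125])):
        mm=np.zeros(m.shape,np.uint8);mm[b[1]:b[3],b[0]:b[2]]=m[b[1]:b[3],b[0]:b[2]]
        k,l,st,c=cv2.connectedComponentsWithStats(mm);i=1+np.argmax(st[1:,4])
        ys,xs=np.nonzero(l==i);bx=cv2.boxPoints(cv2.minAreaRect(np.c_[xs,ys].astype(np.float32)))
        print(n,nm,c[i].round(1),st[i],bx.round(1).tolist())
        for z in zs: print(z,onz(n,np.r_[[c[i]],bx],z).round(4)[:,:2].tolist())
E
```

```text
top lipmin 85
top blue [341.1 247.5] [336 244  11   8  85] [[336.0, 244.0], [346.0, 244.0], [346.0, 251.0], [336.0, 251.0]]
0.038 [[0.4469, -0.0961], [0.4546, -0.0845], [0.455, -0.1075], [0.439, -0.1074], [0.4386, -0.0844]]
top lip [333.6 154.4] [314 149  40  11 387] [[314.0, 149.0], [353.0, 149.0], [353.0, 159.0], [314.0, 159.0]]
0.1315 [[0.6392, -0.0675], [0.6506, -0.0254], [0.6524, -0.1096], [0.6299, -0.1093], [0.6281, -0.0254]]
0.1125 [[0.6452, -0.07], [0.6568, -0.0269], [0.6586, -0.1131], [0.6357, -0.1127], [0.6339, -0.0269]]
side lipmin 74
side blue [339.2 195.2] [335 190  10  11  81] [[333.20001220703125, 197.60000610351562], [337.6000061035156, 188.8000030517578], [345.20001220703125, 192.60000610351562], [340.79998779296875, 201.39999389648438]]
0.038 [[0.4487, -0.0942], [0.4581, -0.0833], [0.4568, -0.1121], [0.4393, -0.1056], [0.441, -0.0772]]
side lip [240.  150.9] [228 134  26  33 436] [[224.8000030517578, 161.8000030517578], [243.8000030517578, 133.1999969482422], [255.1999969482422, 140.8000030517578], [236.10000610351562, 169.39999389648438]]
0.1315 [[0.6382, -0.0523], [0.6517, -0.0117], [0.654, -0.109], [0.6231, -0.0922], [0.6229, 0.0023]]
0.1125 [[0.6495, -0.0758], [0.6635, -0.0339], [0.6658, -0.1344], [0.6339, -0.117], [0.6337, -0.0194]]
```

View pics/crop.png

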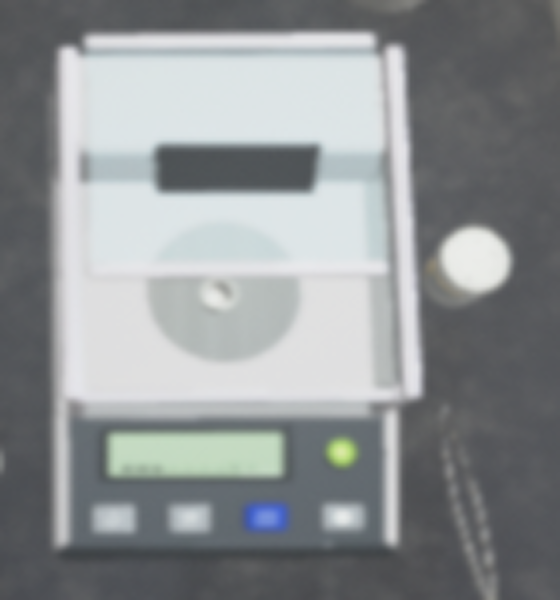

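View pics/crop2.png

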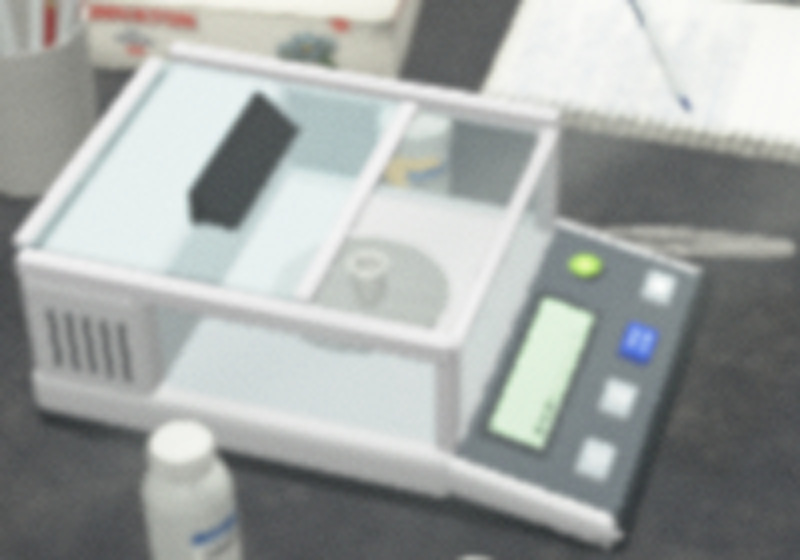

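The crops confirm it: the lip's rear edge is at about x 0.651, and the blue key is second from the right at about (0.448, -0.095). The yaw is about +0.02 rad, so the lid is about 66 mm open. First I turn the tool and shut the gripper.

Emit:
servo_tool:
  commands:
    - {"hand": -1,"x": 0,"y": 0,"z": 0,"turn": -0.081}
    - {"hand": -1,"x": 0,"y": 0,"z": 0,"turn": -0.081}
    - {"hand": -1,"x": 0,"y": 0,"z": 0,"turn": -0.081}
    - {"hand": -1,"x": 0,"y": 0,"z": 0,"turn": -0.081}
    - {"hand": -1,"x": 0,"y": 0,"z": 0,"turn": -0.081}
  grip_force: 20

```text
time_s: 0.52
tcp_pos: [0.1969, 0.4862, 0.2558]
ee_rot: [-0.0, -0.012, 1.0, -0.001]
ft_force: [-0.3, 0.5, -0.4]
gripper_width: 0.0253
finger_force: 0.0
```

Emit:
servo_tool:
  commands:
    - {"hand": -1,"x": -0.0235,"y": -0.0285,"z": 0,"turn": 0}
    - {"hand": -1,"x": -0.0235,"y": -0.0285,"z": 0,"turn": 0}
    - {"hand": -1,"x": -0.0235,"y": -0.0285,"z": 0,"turn": 0}
    - {"hand": -1,"x": -0.0235,"y": -0.0285,"z": 0,"turn": 0}
    - {"hand": -1,"x": -0.0235,"y": -0.0285,"z": 0,"turn": 0}

```text
time_s: 0.93
tcp_pos: [0.3179, 0.3449, 0.2559]
ee_rot: [-0.0, -0.01, 1.0, -0.0]
ft_force: [0.3, 0.2, -0.4]
gripper_width: 0.0006
finger_force: 0.0
```

Emit:
servo_tool:
  commands:
    - {"hand": -1,"x": -0.0235,"y": -0.0285,"z": 0,"turn": 0}
    - {"hand": -1,"x": -0.0235,"y": -0.0285,"z": 0,"turn": 0}
    - {"hand": -1,"x": -0.0235,"y": -0.0285,"z": 0,"turn": 0}
    - {"hand": -1,"x": -0.0235,"y": -0.0285,"z": 0,"turn": 0}
    - {"hand": -1,"x": -0.0235,"y": -0.0285,"z": 0,"turn": 0}

```text
time_s: 1.35
tcp_pos: [0.4384, 0.2047, 0.256]
ee_rot: [-0.0, -0.01, 1.0, -0.0]
ft_force: [0.5, -0.5, -0.4]
gripper_width: -0.0001
finger_force: 0.0
```

Emit:
servo_tool:
  commands:
    - {"hand": -1,"x": -0.0235,"y": -0.0285,"z": 0,"turn": 0}
    - {"hand": -1,"x": -0.0235,"y": -0.0285,"z": 0,"turn": 0}
    - {"hand": -1,"x": -0.0235,"y": -0.0285,"z": 0,"turn": 0}
    - {"hand": -1,"x": -0.0235,"y": -0.0285,"z": 0,"turn": 0}
    - {"hand": -1,"x": -0.0235,"y": -0.0285,"z": 0,"turn": 0}

```text
time_s: 1.77
tcp_pos: [0.5587, 0.0646, 0.2559]
ee_rot: [-0.0, -0.01, 1.0, 0.0]
ft_force: [0.1, 0.7, 0.5]
gripper_width: -0.0001
finger_force: 0.0
```

Emit:
servo_tool:
  commands:
    - {"hand": -1,"x": -0.024,"y": -0.027,"z": 0,"turn": 0}
    - {"hand": -1,"x": -0.024,"y": -0.027,"z": 0,"turn": 0}
    - {"hand": -1,"x": -0.024,"y": -0.027,"z": 0,"turn": 0}
    - {"hand": -1,"x": -0.024,"y": -0.027,"z": 0,"turn": 0}
    - {"hand": -1,"x": -0.024,"y": -0.027,"z": 0,"turn": 0}

```text
time_s: 2.18
tcp_pos: [0.6814, -0.0677, 0.2556]
ee_rot: [-0.001, -0.01, 1.0, 0.0]
ft_force: [0.6, 0.2, 0.6]
gripper_width: -0.0001
finger_force: 0.0
```

Emit:
servo_tool:
  commands:
    - {"hand": -1,"x": 0,"y": 0,"z": 0.025,"turn": 0}
    - {"hand": -1,"x": 0,"y": 0,"z": 0.025,"turn": 0}
    - {"hand": -1,"x": 0,"y": 0,"z": 0.025,"turn": 0}
    - {"hand": -1,"x": 0,"y": 0,"z": 0.013,"turn": 0}
    - {"hand": -1,"x": 0,"y": 0,"z": 0,"turn": 0}

```text
time_s: 2.6
tcp_pos: [0.6779, -0.0661, 0.1633]
ee_rot: [-0.004, -0.01, 1.0, 0.0]
ft_force: [-1.1, 0.8, 0.2]
gripper_width: 0.0001
finger_force: 0.0
```

```bash
python3 - <<'E'
from h import *
s,_=snap('side','s1');t,_=snap('top','t1')
cv2.imwrite('pics/c3.png',cv2.resize(s[60:230,160:360,::-1],None,fx=3,fy=3,interpolation=cv2.INTER_CUBIC))
print(manip.state()['q'],manip.state()['tcp_pos'])
E
```

```text
[-9.69910480e-02  5.77106157e-01  1.36845900e-01  1.13257466e+00
 -2.24547496e-05 -1.17154393e-01] [ 0.68028765 -0.06619616  0.16760988]
```

View pics/c3.png

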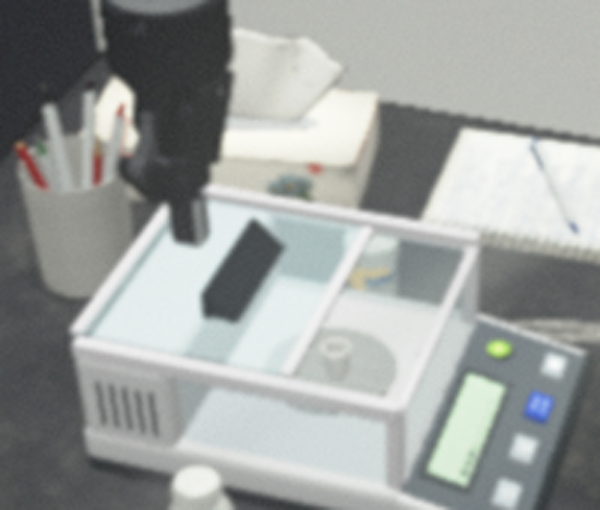

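The closed fingers hang over the glass behind the lip, with the fingertips at crop (190,240). Next I lower them gently.

Emit:
servo_tool:
  commands:
    - {"hand": -1,"x": 0,"y": 0,"z": 0.006,"turn": 0}
    - {"hand": -1,"x": 0,"y": 0,"z": 0.006,"turn": 0}
    - {"hand": -1,"x": 0,"y": 0,"z": 0.005,"turn": 0}
    - {"hand": -1,"x": 0,"y": 0,"z": 0.003,"turn": 0}
    - {"hand": -1,"x": 0,"y": 0,"z": 0.002,"turn": 0}

```text
time_s: 3.12
tcp_pos: [0.6806, -0.0662, 0.146]
ee_rot: [-0.0, -0.01, 1.0, 0.0]
ft_force: [-0.5, 0.2, 0.1]
gripper_width: 0.0003
finger_force: 0.0
```

Emit:
servo_tool:
  commands:
    - {"hand": -1,"x": 0.003,"y": 0,"z": 0,"turn": 0}
    - {"hand": -1,"x": 0.004,"y": 0,"z": 0,"turn": 0}
    - {"hand": -1,"x": 0.004,"y": 0,"z": 0,"turn": 0}
    - {"hand": -1,"x": 0.004,"y": 0,"z": 0,"turn": 0}
    - {"hand": -1,"x": 0.004,"y": 0,"z": 0,"turn": 0}

```text
time_s: 3.53
tcp_pos: [0.6618, -0.0667, 0.1467]
ee_rot: [0.001, -0.01, 1.0, -0.0]
ft_force: [1.6, -0.9, -1.1]
gripper_width: 0.0001
finger_force: 0.6
```

Emit:
servo_tool:
  commands:
    - {"hand": -1,"x": 0.005,"y": 0,"z": 0,"turn": 0}
    - {"hand": -1,"x": 0.005,"y": 0,"z": 0,"turn": 0}
    - {"hand": -1,"x": 0.005,"y": 0,"z": 0,"turn": 0}
    - {"hand": -1,"x": 0.005,"y": 0,"z": 0,"turn": 0}
    - {"hand": -1,"x": 0.005,"y": 0,"z": 0,"turn": 0}

```text
time_s: 3.95
tcp_pos: [0.6365, -0.0673, 0.1466]
ee_rot: [0.0, -0.01, 1.0, -0.0]
ft_force: [0.4, -0.1, 0.2]
gripper_width: 0.0001
finger_force: 0.6
```

Emit:
servo_tool:
  commands:
    - {"hand": -1,"x": 0.005,"y": 0,"z": 0,"turn": 0}
    - {"hand": -1,"x": 0.005,"y": 0,"z": 0,"turn": 0}
    - {"hand": -1,"x": 0.004,"y": 0,"z": 0,"turn": 0}
    - {"hand": -1,"x": 0.003,"y": 0,"z": 0,"turn": 0}
    - {"hand": -1,"x": 0.003,"y": 0,"z": 0,"turn": 0}

```text
time_s: 4.37
tcp_pos: [0.6165, -0.0675, 0.1463]
ee_rot: [0.0, -0.01, 1.0, -0.0]
ft_force: [2.5, 0.1, 0.3]
gripper_width: -0.0001
finger_force: 0.6
```

Emit:
servo_tool:
  commands:
    - {"hand": -1,"x": 0.003,"y": 0,"z": 0,"turn": 0}
    - {"hand": -1,"x": 0.003,"y": 0,"z": 0,"turn": 0}
    - {"hand": -1,"x": 0.003,"y": 0,"z": 0,"turn": 0}
    - {"hand": -1,"x": 0.003,"y": 0,"z": 0,"turn": 0}
    - {"hand": -1,"x": 0.002,"y": 0,"z": 0,"turn": 0}

```text
time_s: 4.78
tcp_pos: [0.6024, -0.0678, 0.1462]
ee_rot: [-0.0, -0.01, 1.0, 0.0]
ft_force: [1.2, -0.7, 0.4]
gripper_width: -0.0
finger_force: 0.5
```

Emit:
servo_tool:
  commands:
    - {"hand": -1,"x": 0.001,"y": 0,"z": 0,"turn": 0}
    - {"hand": -1,"x": 0.001,"y": 0,"z": 0,"turn": 0}
    - {"hand": -1,"x": 0.001,"y": 0,"z": 0,"turn": 0}
    - {"hand": -1,"x": 0.001,"y": 0,"z": 0,"turn": 0}
    - {"hand": -1,"x": 0.001,"y": 0,"z": 0,"turn": 0}

```text
time_s: 5.2
tcp_pos: [0.5978, -0.0679, 0.1463]
ee_rot: [-0.0, -0.01, 1.0, -0.0]
ft_force: [0.8, -0.5, 0.3]
gripper_width: -0.0001
finger_force: 0.5
```

Emit:
servo_tool:
  commands:
    - {"hand": -1,"x": 0.001,"y": 0,"z": 0,"turn": 0}
    - {"hand": -1,"x": 0.001,"y": 0,"z": 0,"turn": 0}
    - {"hand": -1,"x": 0.001,"y": 0,"z": 0,"turn": 0}
    - {"hand": -1,"x": 0.001,"y": 0,"z": 0,"turn": 0}
    - {"hand": -1,"x": 0,"y": 0,"z": 0,"turn": 0}

```text
time_s: 5.62
tcp_pos: [0.595, -0.068, 0.1464]
ee_rot: [0.001, -0.01, 1.0, 0.0]
ft_force: [6.1, -0.2, -2.5]
gripper_width: -0.0001
finger_force: 2.4
```

Emit:
servo_tool:
  commands:
    - {"hand": -1,"x": 0.001,"y": 0,"z": 0,"turn": 0}
    - {"hand": -1,"x": 0.0005,"y": 0,"z": 0,"turn": 0}
    - {"hand": -1,"x": 0,"y": 0,"z": 0,"turn": 0}
    - {"hand": -1,"x": 0,"y": 0,"z": 0,"turn": 0}
    - {"hand": -1,"x": 0,"y": 0,"z": 0,"turn": 0}

```text
time_s: 6.03
tcp_pos: [0.5949, -0.068, 0.1465]
ee_rot: [0.002, -0.01, 1.0, 0.0]
ft_force: [8.0, 0.2, -4.4]
gripper_width: -0.0005
finger_force: 3.9
```

The lid has reached the end stop: position is unchanged while the force rises. Back off and lift.

Emit:
servo_tool:
  commands:
    - {"hand": -1,"x": -0.005,"y": 0,"z": 0,"turn": 0}
    - {"hand": -1,"x": -0.006,"y": 0,"z": 0,"turn": 0}
    - {"hand": -1,"x": -0.005,"y": 0,"z": -0.005,"turn": 0}
    - {"hand": -1,"x": 0,"y": 0,"z": -0.015,"turn": 0}
    - {"hand": -1,"x": 0,"y": 0,"z": -0.02,"turn": 0}

```text
time_s: 6.45
tcp_pos: [0.6069, -0.0674, 0.185]
ee_rot: [-0.003, -0.01, 1.0, 0.0]
ft_force: [-0.1, 0.9, -0.7]
gripper_width: -0.0004
finger_force: 0.0
```

Emit:
servo_tool:
  commands:
    - {"hand": -1,"x": 0.02,"y": 0,"z": -0.02,"turn": 0}
    - {"hand": -1,"x": 0.035,"y": -0.004,"z": 0,"turn": 0}
    - {"hand": -1,"x": 0.04,"y": -0.006,"z": 0,"turn": 0}
    - {"hand": -1,"x": 0.04,"y": -0.007,"z": 0,"turn": 0}
    - {"hand": -1,"x": 0.025,"y": -0.007,"z": 0,"turn": 0}

```text
time_s: 6.87
tcp_pos: [0.4443, -0.0945, 0.2063]
ee_rot: [-0.002, -0.01, 1.0, 0.0]
ft_force: [-0.9, 0.0, -0.1]
gripper_width: 0.0001
finger_force: 0.0
```

```bash
python3 - <<'E'
from h import *
s,_=snap('side','s2');t,_=snap('top','t2')
cv2.imwrite('pics/c4.png',np.hstack([cv2.resize(s[60:260,160:380,::-1],(440,400)),cv2.resize(t[90:290,270:430,::-1],(320,400))]))
print(manip.state()['tcp_pos'],manip.state()['ft_force'])
E
```

```text
[ 0.44347993 -0.09501155  0.2064303 ] [ 0.69793254  0.89117346 -0.58404793]
```

View pics/c4.png

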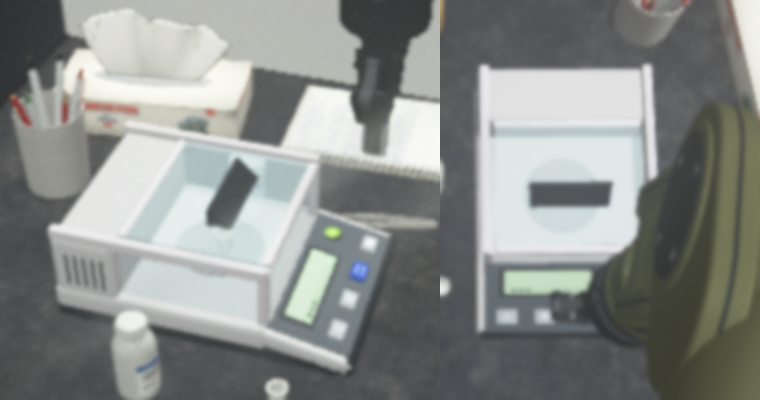

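The lid is shut: its front edge meets the front rim in both views, and nothing else has been disturbed. The tool is over the tare key, so I go down.

Emit:
servo_tool:
  commands:
    - {"hand": -1,"x": 0,"y": 0,"z": 0.02,"turn": 0}
    - {"hand": -1,"x": 0,"y": 0,"z": 0.03,"turn": 0}
    - {"hand": -1,"x": 0,"y": 0,"z": 0.03,"turn": 0}
    - {"hand": -1,"x": 0,"y": 0,"z": 0.02,"turn": 0}
    - {"hand": -1,"x": 0,"y": 0,"z": 0.01,"turn": 0}

```text
time_s: 7.38
tcp_pos: [0.4479, -0.0944, 0.094]
ee_rot: [-0.002, -0.01, 1.0, 0.001]
ft_force: [-0.0, -0.4, 0.2]
gripper_width: 0.0001
finger_force: 0.0
```

Emit:
servo_tool:
  commands:
    - {"hand": -1,"x": 0,"y": 0,"z": 0.007,"turn": 0}
    - {"hand": -1,"x": 0,"y": 0,"z": 0.005,"turn": 0}
    - {"hand": -1,"x": 0,"y": 0,"z": 0.003,"turn": 0}
    - {"hand": -1,"x": 0,"y": 0,"z": 0,"turn": 0}
    - {"hand": -1,"x": 0,"y": 0,"z": 0,"turn": 0}

```text
time_s: 7.8
tcp_pos: [0.4495, -0.095, 0.0819]
ee_rot: [0.001, -0.01, 1.0, -0.0]
ft_force: [-0.4, 0.1, 0.7]
gripper_width: -0.0002
finger_force: 0.0
```

```bash
python3 - <<'E'
from h import *
s,_=snap('side','s3')
cv2.imwrite('pics/c5.png',cv2.resize(s[110:250,260:420,::-1],None,fx=4,fy=4,interpolation=cv2.INTER_CUBIC))
print(manip.state()['tcp_pos'],manip.state()['ft_force'])
E
```

```text
[ 0.44962094 -0.09504095  0.08199605] [-0.09694643  0.02111889 -0.22905766]
```

View pics/c5.png

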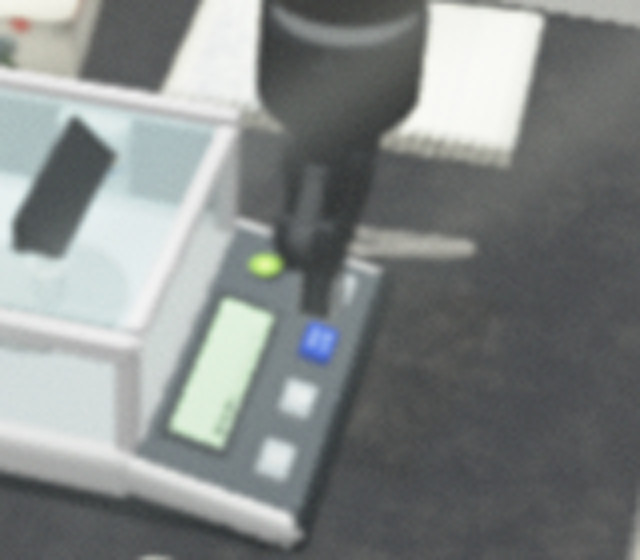

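The fingertips at crop (318,315) stand about 18 mm above the blue key at (319,342), in line with it. The tool needs to go 5 mm to the front before approaching.

Emit:
servo_tool:
  commands:
    - {"hand": -1,"x": 0.002,"y": 0,"z": 0.003,"turn": 0}
    - {"hand": -1,"x": 0.002,"y": 0,"z": 0.004,"turn": 0}
    - {"hand": -1,"x": 0.001,"y": 0,"z": 0.004,"turn": 0}
    - {"hand": -1,"x": 0,"y": 0,"z": 0.002,"turn": 0}
    - {"hand": -1,"x": 0,"y": 0,"z": 0,"turn": 0}

```text
time_s: 8.27
tcp_pos: [0.4431, -0.0949, 0.0677]
ee_rot: [-0.001, -0.01, 1.0, 0.0]
ft_force: [-0.7, -0.4, 0.3]
gripper_width: -0.0
finger_force: 0.0
```

Emit:
servo_tool:
  commands:
    - {"hand": -1,"x": 0,"y": 0,"z": 0.001,"turn": 0}
    - {"hand": -1,"x": 0,"y": 0,"z": 0.001,"turn": 0}
    - {"hand": -1,"x": 0,"y": 0,"z": 0.001,"turn": 0}
    - {"hand": -1,"x": 0,"y": 0,"z": 0,"turn": 0}
    - {"hand": -1,"x": 0,"y": 0,"z": 0,"turn": 0}

```text
time_s: 8.68
tcp_pos: [0.4439, -0.095, 0.0653]
ee_rot: [0.0, -0.01, 1.0, 0.0]
ft_force: [0.1, 0.0, 0.7]
gripper_width: -0.0003
finger_force: 0.0
```

Emit:
servo_tool:
  commands:
    - {"hand": -1,"x": 0,"y": 0,"z": 0.001,"turn": 0}
    - {"hand": -1,"x": 0,"y": 0,"z": 0.001,"turn": 0}
    - {"hand": -1,"x": 0,"y": 0,"z": 0,"turn": 0}
    - {"hand": -1,"x": 0,"y": 0,"z": 0,"turn": 0}
    - {"hand": -1,"x": 0,"y": 0,"z": 0,"turn": 0}

```text
time_s: 9.1
tcp_pos: [0.444, -0.0951, 0.0634]
ee_rot: [0.0, -0.01, 1.0, -0.0]
ft_force: [-0.3, -0.0, 1.5]
gripper_width: 0.0002
finger_force: 0.4
```

```bash
python3 -c "
from h import *
for i in range(6):
    manip.camera('side'); s=manip.state(); print(s['tcp_pos'].round(4),s['ft_force'].round(2))"
```

```text
[ 0.4441 -0.0951  0.0634] [ 0.86 -0.02  1.23]
[ 0.444  -0.0951  0.0634] [-0.11 -0.04  0.71]
[ 0.444  -0.0951  0.0634] [ 0.51 -0.38  1.21]
[ 0.4441 -0.0951  0.0634] [-0.08 -0.42  1.27]
[ 0.444  -0.0951  0.0634] [-0.28 -0.25  2.21]
[ 0.444  -0.0951  0.0634] [0.24 0.63 0.98]
```

Contact is at about z 0.064 (roughly 1.3 N). Press on in small steps.

Emit:
servo_tool:
  commands:
    - {"hand": -1,"x": 0,"y": 0,"z": 0.001,"turn": 0}
    - {"hand": -1,"x": 0,"y": 0,"z": 0.001,"turn": 0}
    - {"hand": -1,"x": 0,"y": 0,"z": 0,"turn": 0}
    - {"hand": -1,"x": 0,"y": 0,"z": 0,"turn": 0}
    - {"hand": -1,"x": 0,"y": 0,"z": 0,"turn": 0}

```text
time_s: 9.82
tcp_pos: [0.4442, -0.0951, 0.0614]
ee_rot: [0.0, -0.01, 1.0, -0.0]
ft_force: [1.9, 1.4, 1.7]
gripper_width: 0.0002
finger_force: 0.9
```

Emit:
servo_tool:
  commands:
    - {"hand": -1,"x": 0,"y": 0,"z": 0.001,"turn": 0}
    - {"hand": -1,"x": 0,"y": 0,"z": 0.0005,"turn": 0}
    - {"hand": -1,"x": 0,"y": 0,"z": 0,"turn": 0}
    - {"hand": -1,"x": 0,"y": 0,"z": 0,"turn": 0}
    - {"hand": -1,"x": 0,"y": 0,"z": 0,"turn": 0}

```text
time_s: 10.23
tcp_pos: [0.4441, -0.0951, 0.0599]
ee_rot: [0.0, -0.01, 1.0, -0.0]
ft_force: [1.2, 0.0, 3.4]
gripper_width: -0.0003
finger_force: 1.3
```

```bash
python3 -c "
from h import *
for i in range(5):
    manip.camera('side'); s=manip.state(); print(s['tcp_pos'].round(4),s['ft_force'].round(2),s['finger_force'])"
```

```text
[ 0.444  -0.0951  0.0599] [1.28 0.53 3.63] 1.2893232889473438
[ 0.444  -0.0951  0.0599] [0.68 0.68 3.68] 1.2918051006272435
[ 0.444  -0.0951  0.0599] [ 1.92 -0.11  3.56] 1.293381038121879
[ 0.444  -0.0951  0.0599] [ 1.93 -1.35  2.95] 1.2947101704776287
[ 0.444  -0.0951  0.0599] [ 1.77 -0.12  2.06] 1.2958569265902042
```

Emit:
servo_tool:
  commands:
    - {"hand": -1,"x": 0,"y": 0,"z": 0.0006,"turn": 0}
    - {"hand": -1,"x": 0,"y": 0,"z": 0,"turn": 0}
    - {"hand": -1,"x": 0,"y": 0,"z": 0,"turn": 0}
    - {"hand": -1,"x": 0,"y": 0,"z": 0,"turn": 0}
    - {"hand": -1,"x": 0,"y": 0,"z": 0,"turn": 0}

```text
time_s: 10.9
tcp_pos: [0.4441, -0.0951, 0.0593]
ee_rot: [0.0, -0.01, 1.0, -0.0]
ft_force: [1.9, -0.8, 3.2]
gripper_width: 0.0001
finger_force: 1.7
```

Pressed lightly, essentially fully down. Release by lifting straight up.

Emit:
servo_tool:
  commands:
    - {"hand": -1,"x": 0,"y": 0,"z": -0.003,"turn": 0}
    - {"hand": -1,"x": 0,"y": 0,"z": -0.006,"turn": 0}
    - {"hand": -1,"x": 0,"y": 0,"z": -0.015,"turn": 0}
    - {"hand": -1,"x": 0,"y": 0,"z": -0.03,"turn": 0}
    - {"hand": -1,"x": 0,"y": 0,"z": -0.035,"turn": 0}

```text
time_s: 11.32
tcp_pos: [0.4403, -0.0943, 0.1472]
ee_rot: [-0.004, -0.01, 1.0, 0.001]
ft_force: [1.5, -0.0, -0.9]
gripper_width: 0.0003
finger_force: 0.0
```

Emit:
servo_tool:
  commands:
    - {"hand": -1,"x": 0,"y": 0,"z": -0.03,"turn": 0}
    - {"hand": -1,"x": 0,"y": 0,"z": -0.015,"turn": 0}
    - {"hand": -1,"x": 0,"y": 0,"z": 0,"turn": 0}
    - {"hand": -1,"x": 0,"y": 0,"z": 0,"turn": 0}
    - {"hand": -1,"x": 0,"y": 0,"z": 0,"turn": 0}

```text
time_s: 11.73
tcp_pos: [0.4424, -0.0948, 0.1921]
ee_rot: [-0.001, -0.01, 1.0, 0.0]
ft_force: [-0.6, 0.6, -0.5]
gripper_width: 0.0001
finger_force: 0.0
```

```bash
python3 - <<'E'
from h import *
s,_=snap('side','s4')
cv2.imwrite('pics/c6.png',cv2.resize(s[60:260,160:420,::-1],None,fx=3,fy=3,interpolation=cv2.INTER_CUBIC))
print(manip.state()['tcp_pos'],manip.state()['ft_force'])
E
```

```text
[ 0.44224906 -0.09470146  0.19174814] [-0.28480343  0.27093042 -0.61573172]
```

View pics/c6.png

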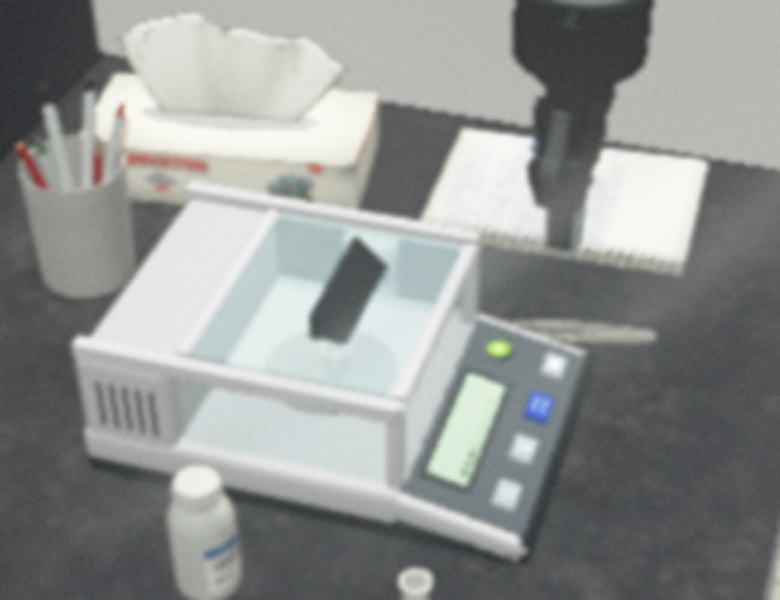

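The lid is shut, the key is back up, and the surroundings are in place. Finger force rose more steeply on the last step, which means the key had bottomed.

```bash
python3 -c "
from bench import manip
print(manip.finish_job())"
```

```text
the job is handed in; nothing more can be done
None
```

I pushed the lid shut to its end stop, then pressed the blue tare key lightly (about 3 N) and let it spring back; no other key was touched, nothing around the balance looked moved in the last picture, and the job is handed in.

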